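Put four misplaced lab things back on their own stations

ROBOT

A 6-joint arm with a two-finger parallel gripper is mounted at the origin on the work surface. World frame = base frame: x ahead of the robot, y to its left, z up, the work surface at z = 0. Lengths are in mm, angles in rad, forces in N, time in s.
With the tool pointing down it reaches from about 350 to 775 mm from the base axis. Payload 7.3 kg.
Tool frame: the origin (TCP) lies at the very end of the fingers, on their centre line; the grasp point (between the pads) lies 19 mm behind it; z points along the fingers, y is the line along which they close (so a half turn about z gives the same grasp; the last joint's range is limited). The gripper opens to 92 mm and grips with 3 to 60 N. Pads are 19 mm wide; open, the fingers measure 130 mm over their backs; the gripper's body (75 mm by 190 mm) begins 47 mm behind the grasp point.
Start: joints at [1.006, 0.342, 1.524, -0, 1.275, -0.146], TCP at [213.487, 479.654, 226.741] pointing down, gripper open.
Joint ranges: [-2.53, 2.53], [-0.77, 2.02], [0.04, 2.7], [-1, 4.14], [0.28, 2.66], [-3.11, 3.11]. Speed limits (rad/s): [2.57, 2.57, 3.14, 3.14, 3.14, 3.14].

INTERFACE

Orientations are given as [roll, pitch, yaw] about the fixed x, y, z axes, in that order (R = Rz(yaw) Ry(pitch) Rx(roll)).
In Python, from plant import get_obs, capture, close_job gives the robot as it stands. The module is installed in compiled form; this text tells all that it offers.
- The arm moves only by the shell command python3 -m handwheel 'ROWS'. ROWS is JSON, a list of rows, each a list of 3 entries, a list of its own where there are three numbers: the turn, a rotation vector about the tool's x, y, z in degrees, then the shift along the tool's x, y, z in m, then the opening, from 0 (shut) to 1 (fully open). A call has 1 to 12 rows; each row is the pose to reach, as a shift and turn from the pose commanded when the call began, along the tool's axes at that moment; what a row does not reach only later rows make up. A row lasts 1/10 s, in which the tool goes at most 50 mm and 8.59 degrees, less where a joint would pass 70% of its speed; a pose out of reach is approached as far as the arm can. A call with a gripper value outside its range is refused whole. The fingers move at their own pace and stop on an object; the grip force is fixed at half the most. Time passes only in rows, so rows that repeat a pose let the fingers close. It gives the time, the measured TCP pose, the force, the opening and the grip force at its end, in the units of the state.
- get_obs(): the state, without advancing time (a new reading comes with each control period).
- capture(name): name is "scene" or "top"; returns a dict with "image" (384x512x3 uint8, red, green, blue), "depth" (384x512 float32, mm along the optical axis (not along the pixel's ray), 0 where there is no reading), "fx", "fy", "cx", "cy" (pixels), "camera_from_world" (4x4, takes a point from world to camera coordinates). Camera axes: x right, y down, z forward; pixel columns grow to the right and rows downward; lengths in mm; the calibration is good to about 2 mm. A picture is of the moment at which its call begins.
- close_job(): hands the job in; it is judged then, once.
The state is a dict: "time": time; "joint_positions": joint angles; "dq": joint speeds; "tau": joint torques, N m; "tool_pos": TCP position; "tcp_rot": TCP orientation; "contact_force": force on the tool from outside, world axes, zero at the start; "moment": the same for the moment, N m; "grip_width": finger opening in mm; "finger_force": force on a finger pad.
Only numpy, scipy, OpenCV 4.12 (cv2) and the standard library are available. Lean on these libraries where they do the work, as an engineer would, in place of code of your own. Each camera call takes 0.05 s, during which the arm holds its last target. There are 200 camera calls.

TASK

After cleaning, the four things on this lab bench were put back on one another's stations. Sort them out, using the empty rubber mat to park a thing when its place is still taken: the steel calibration weight belongs on the balance's round pan, the conical flask on the stirrer's square plate, the screw-capped sample jar in the round tray, and the square box in the square tray, each standing upright in the middle of its station. Keep everything upright, set things down instead of dropping them, and do not disturb the black tube block.

Things in the scene. Friction and masses are not known exactly. Their poses are not given: they have to be found in the camera images.
- weight: Loose steel calibration weight, 0.5 kg, upright. Plain cylinder 38 mm in diameter from 0 to 52 mm high, then a thin neck and a knob 27 mm in diameter (67 to 73 mm high); 76 mm high in all. Origin at the centre of its underside, z up along its axis. At the start it stands on one of the two trays. Belongs on balance.
- flask: Loose amber conical flask with a black rubber stopper, 0.12 to 0.21 kg, upright. Foot 64 mm in diameter; the cone narrows from 6 to 62 mm high to a straight neck 28 mm in diameter (62 to 102 mm high), a lip 30 mm in diameter (102 to 106 mm), then the stopper (22 mm in diameter) up to 116 mm. Grip it by the neck. Origin at the centre of its underside, z up along its axis. At the start it stands on one of the two trays. Belongs on stirrer.
- jar: Loose sample jar, clear plastic with white contents and a ribbed white screw cap, 0.06 to 0.11 kg, upright. Cylinder 52 mm in diameter up to 46 mm high, cap 53 mm in diameter (55 mm over its ribs) from 46 to 62 mm, which is the top. Origin at the centre of its underside, z up. At the start it stands on the balance or on the stirrer. Belongs on round_tray.
- box: Loose closed square plastic box, 50 x 50 mm and 60 mm high, grey with a white lid that has a small blank paper label, 0.07 to 0.14 kg, upright. Origin at the centre of its underside, x and y along its sides, z up. At the start it stands on the balance or on the stirrer. Belongs on square_tray, at any yaw.
- balance: Fixed white electronic balance with a round steel pan 94 mm in diameter, whose flat top is 45 mm above the bench. Origin on the bench directly below the centre of the pan, z up. Its housing, 120 mm wide (y) and top 37 mm high, reaches from 95 mm before the origin (-x, the end with the display) to 55 mm behind it (+x).
- stirrer: Fixed dark steel magnetic stirrer (it is off) with a square white ceramic plate 98 x 98 mm, whose flat top is 45 mm above the bench. Origin on the bench directly below the centre of the plate, x and y along its sides, z up. Its housing, 120 mm wide (y), reaches from 95 mm before the origin (-x, the end with the control knob, whose top is 50 mm high) to 55 mm behind it (+x).
- round_tray: Fixed low round steel tray, 92 mm across outside, 84 mm inside, rim 12 mm high, its inner floor 5 mm above the bench. Origin on the bench below its centre, z up.
- square_tray: Fixed low square grey plastic tray, 92 x 92 mm outside, 84 x 84 mm inside, rim 12 mm high, its inner floor 5 mm above the bench. Origin on the bench below its centre, x and y along its sides, z up.
- spare_mat: Fixed flat black rubber mat, 100 mm (x) by 140 mm (y), 4 mm thick, empty at the start: the free spot. Origin on the bench below its centre, z up.
- tube_block: Bystander, to be left alone: a loose black block, 110 mm (x) by 50 mm (y) and 28 mm high, with ten small white tube tops up to 40 mm high. Origin at the centre of its underside, z up.

How it is judged (in metres and radians):
At the end, for the whole second after the job is handed in: The weight stands on the balance, the flask on the stirrer, the jar in the round tray and the box in the square tray: each with its axis within 15 mm of the centre of its station, its underside within 4 mm of the height of the pan, plate or tray floor, upright within 0.1 rad, at rest and released (horizontal distance between weight and balance below 0.015 m and z of weight in the frame of balance between 0.041 and 0.049 m and angle between each of weight, flask, jar, box's own z axis and vertical below 0.1 rad and linear speed of each of weight, flask, jar, box below 0.02 m/s and horizontal distance between flask and stirrer below 0.015 m and z of flask in the frame of stirrer between 0.041 and 0.049 m and horizontal distance between jar and round_tray below 0.015 m and z of jar in the frame of round_tray between 0.001 and 0.009 m and horizontal distance between box and square_tray below 0.015 m and z of box in the frame of square_tray between 0.001 and 0.009 m); the robot touches nothing.
It fails at once if the black tube block is pushed more than 25 mm or tipped (distance of tube_block from where it was at the start of the episode above 0.025 m or angle between tube_block's own z axis and vertical above 0.35 rad).
It fails at once if one of the four things is tipped over (leans more than 35 degrees) (angle between any of weight, flask, jar, box's own z axis and vertical above 0.61 rad).
It fails at once if one of the four things is dropped or thrown: free of the fingers and faster than 0.7 m/s (a fall of 25 mm) ((contact force between the fingers and weight below 0.01 N and linear speed of weight above 0.7 m/s) or (contact force between the fingers and flask below 0.01 N and linear speed of flask above 0.7 m/s) or (contact force between the fingers and jar below 0.01 N and linear speed of jar above 0.7 m/s) or (contact force between the fingers and box below 0.01 N and linear speed of box above 0.7 m/s)).
It also fails if it takes over 144 s, if anything falls off the work surface, if the arm or the gripper's body presses on something with over 40 N, if the wrist force passes 120 N, or if a joint passes its speed limit or range.

## Working session

There is one attempt and no reset: what is moved stays moved. The work goes in short steps, Python scripts to look and compute and a shell command to move; the robot and the scene stay as the last step left them, time stands still between calls to the robot, and variables do not carry over. Pictures are saved under pics/ and viewed, at most 14 in all, crops included, and the job is handed in when it is done.

```bash
mkdir -p pics; python3 - <<'E'
from plant import get_obs, capture
import cv2,numpy as np
o=get_obs(); print({k:np.round(v,3).tolist() for k,v in o.items()})
for n in("scene","top"):
    c=capture(n); cv2.imwrite(f"pics/{n}0.png",cv2.resize(c["image"][:,:,::-1],(800,600),interpolation=cv2.INTER_CUBIC)); print(n,c["fx"],c["cx"],c["cy"],np.round(c["camera_from_world"],3).tolist())
E
```

```text
{'time': 0.0, 'joint_positions': [1.006, 0.343, 1.525, 0.0, 1.275, -0.146], 'dq': [-0.002, -0.001, -0.0, -0.0, 0.0, -0.001], 'tau': [-0.001, -43.126, -24.421, 0.072, 0.056, -0.0], 'tool_pos': [213.245, 479.286, 226.042], 'tcp_rot': [-3.14, -0.0, 2.723], 'contact_force': [-0.195, 0.481, 0.297], 'moment': [0.017, -0.01, -0.025], 'finger_force': 0.0, 'grip_width': 91.746}
scene 363.21851356083374 259.91860097719564 196.3818981236446 [[0.013, 1.0, -0.002, 7.367], [0.871, -0.012, -0.492, -473.699], [-0.492, 0.004, -0.871, 1363.63], [0.0, 0.0, 0.0, 1.0]]
top 382.8461926349563 253.44758574710437 194.33389903827066 [[-0.021, -1.0, 0.013, 8.865], [-0.995, 0.02, -0.096, 579.547], [0.095, -0.015, -0.995, 988.317], [0.0, 0.0, 0.0, 1.0]]
```

View pics/top0.png

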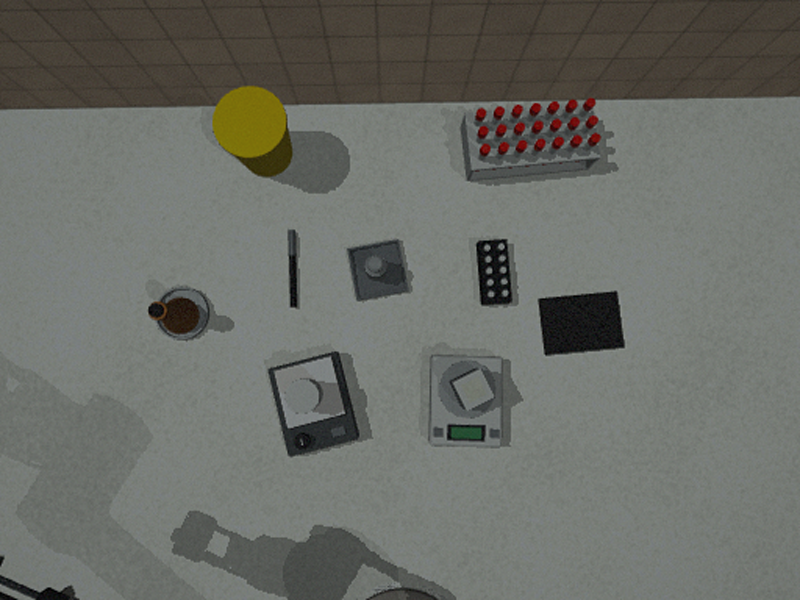

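View pics/scene0.png

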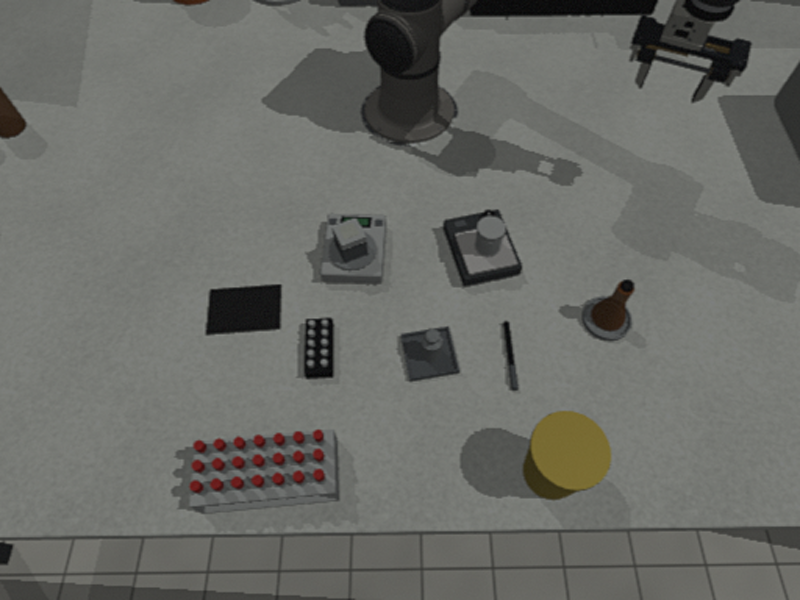

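The top view (800x600) shows the weight in the square tray at (376,266) and the flask in the round tray at (183,313). The jar is on the stirrer at (305,394) and the box is on the balance at (472,388). The mat is free at (582,323), and the tube block is at (494,272). Next I'll measure with the depth images.

```bash
cat > h.py <<'E'
from plant import get_obs, capture
import cv2,numpy as np
def cloud(n):
    c=capture(n); d=c["depth"]; v,u=np.indices(d.shape)
    P=np.stack([(u-c["cx"])/c["fx"]*d,(v-c["cy"])/c["fy"]*d,d,np.ones_like(d)],-1)
    W=P@np.linalg.inv(c["camera_from_world"]).T; W=W[...,:3]; W[d==0]=np.nan
    return c,W
def blob(W,px,zlo,zhi,r=70,near=None):
    "points with zlo<z<zhi within r mm of the point under 800x600 pixel px"
    p=W[int(px[1]/1.5625),int(px[0]/1.5625)] if near is None else np.array(near)
    m=(W[...,2]>zlo)&(W[...,2]<zhi)&(np.hypot(W[...,0]-p[0],W[...,1]-p[1])<r)
    return W[m]
def rep(n,Q):
    if len(Q)<5: print(n,len(Q)); return
    xy=Q[:,:2].astype(np.float32); rc=cv2.minAreaRect(xy); ce=cv2.minEnclosingCircle(xy)
    print(n,len(Q),'mean',Q.mean(0).round(1),'rect',np.round(rc[0],1),np.round(rc[1],1),round(rc[2],1),'circ',np.round(ce[0],1),round(ce[1],1))
def proj(c,p):
    q=c["camera_from_world"]@np.append(p,1); return np.array([q[0]/q[2]*c["fx"]+c["cx"],q[1]/q[2]*c["fy"]+c["cy"]])
def unproj(c,u,v,z):
    "full-res pixel on the plane of height z -> world"
    M=np.linalg.inv(c["camera_from_world"]); o=M[:3,3]; d=M[:3,:3]@[(u-c["cx"])/c["fx"],(v-c["cy"])/c["fy"],1]
    return o+d*(z-o[2])/d[2]
E
python3 - <<'E'
from h import *
ct,W=cloud("top"); cs,S=cloud("scene")
np.savez("cl.npz",W=W,S=S)
T=dict(jar=((305,394),100,115,45),box=((472,388),98,112,50),weight=((376,266),70,85,40),flask=((157,311),108,125,40),balpan=((450,404),42,49,70),stir=((330,410),42,49,80),block=((494,272),22,45,80))
for k,(p,a,b,r) in T.items():
    rep(k+' T',blob(W,p,a,b,r)); 
    q=W[int(p[1]/1.5625),int(p[0]/1.5625)]; rep(k+' S',blob(S,p,a,b,r,q))
print('floor z',[np.nanmedian(W[220:230,130:150,2]),np.nanmedian(S[20:60,100:150,2])])
# crops
for n,c,boxes in(("t",ct,[(80,140,250,300),(210,140,420,300)]),):
    for i,(x0,y0,x1,y1) in enumerate(boxes):
        im=c["image"][y0:y1,x0:x1,::-1]; f=min(800/(x1-x0),600/(y1-y0)); f=int(f*2)/2; print(i,f)
        cv2.imwrite(f"pics/c{i}.png",cv2.convertScaleAbs(cv2.resize(im,None,fx=f,fy=f,interpolation=cv2.INTER_CUBIC),alpha=1.6))
E
```

```text
jar T 384 mean [432.4 146.7 105.3] rect [431.7 146.9] [51.9 52.9] 77.9 circ [432.1 146.4] 27.4
jar S 227 mean [437.1 143.5 106. ] rect [434.6 143.5] [49.9 54.2] 85.6 circ [435.1 143.4] 27.6
box T 422 mean [ 437.1 -118.4  103.5] rect [ 437.4 -118.5] [49.3 49.7] 25.0 circ [ 436.8 -118.7] 33.3
box S 253 mean [ 441.2 -121.7  104.5] rect [ 438.9 -122.5] [53.1 50.1] 25.6 circ [ 440.6 -122.2] 33.1
weight T 85 mean [641.3  31.   78.5] rect [641.4  30.6] [25.4 23.3] 88.7 circ [642.1  30.9] 13.1
weight S 75 mean [646.1  26.9  79.5] rect [644.7  27.1] [25.1 24.7] 30.5 circ [644.4  27.2] 13.2
flask T 114 mean [568.3 366.9 115.7] rect [568.5 367.4] [23.9 27.3] 83.6 circ [569.  368.6] 14.6
flask S 84 mean [574.2 364.6 116. ] rect [574.2 365.9] [27.1 23.5] 73.4 circ [572.2 366. ] 14.6
balpan T 340 mean [ 428.  -101.8   44.2] rect [ 429.7 -108.1] [92.3 72.8] 31.2 circ [ 434.2 -115.7] 46.4
balpan S 158 mean [448.3 -97.1  44.9] rect [ 424.7 -113.9] [111.2  85.9] 3.9 circ [422.8 -97.1] 60.8
stir T 674 mean [422.7 132.3  44.4] rect [414.3 138.8] [129.1  97.3] 13.6 circ [414.7 135.1] 75.0
stir S 364 mean [439.8 125.   44.6] rect [417.2 131.5] [124.1 101.2] 18.9 circ [416.7 131.8] 74.2
block T 754 mean [ 631.9 -172.1   28.7] rect [ 632.7 -173. ] [109.4  50.7] 2.8 circ [ 632.9 -171.8] 59.1
block S 632 mean [ 638.7 -175.9   30.3] rect [ 635.3 -176.6] [110.7  50.2] 2.5 circ [ 635.4 -177. ] 60.2
floor z [np.float64(-1.5624659848832607), np.float64(-0.5533645889562422)]
0 3.5
1 3.5
```

View pics/c0.png

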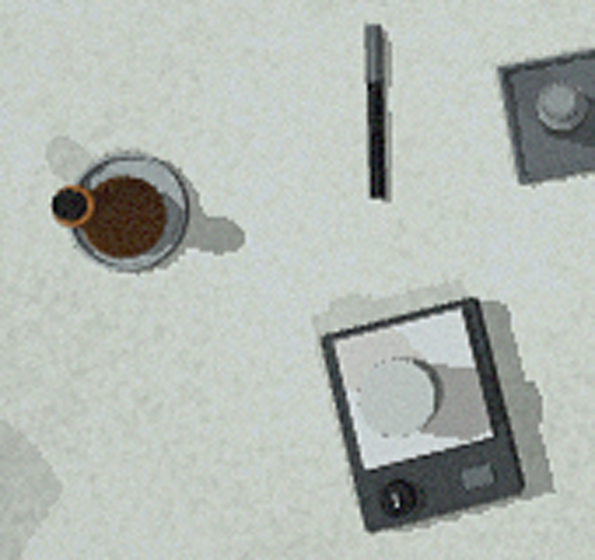

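View pics/c1.png

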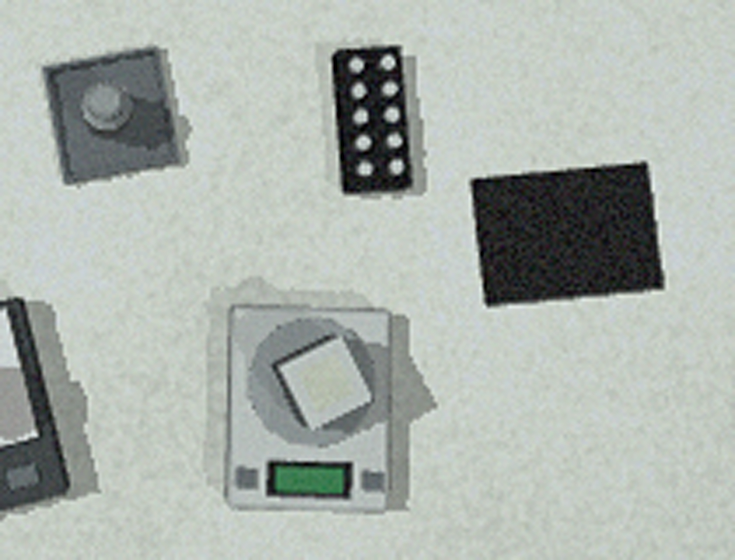

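In crop 0 (3.5x) the round tray is centred near (130,212) and the plate corners are (333,345), (460,309), (494,437) and (365,470). In crop 1 the square tray corners are (42,66), (160,47), (187,163) and (65,185). The pan centre is (312,381) and the mat corners are (471,179), (647,162), (664,288) and (487,305).

```bash
python3 - <<'E'
from h import *
c=capture("top"); cs=capture("scene")
def st(n,o,pts,z,sh=1):
    w=np.array([unproj(c,o+p[0]/3.5-.0,140+p[1]/3.5,z) for p in pts]); m=w.mean(0)
    e=w[1]-w[0] if len(w)>1 else [0,0]
    print(n,m[:2].round(1),'edge deg',np.degrees(np.arctan2(e[1],e[0])).round(1),'lens',[np.linalg.norm(w[i]-w[i-1]).round(1) for i in range(len(w))], 'scene px800',(proj(cs,m+[1.5,-2,0])*1.5625).round(0))
st("rtray",80,[(130,212)],12)
st("rt ends",80,[(71,212),(189,212)],12)
st("rt ends",80,[(130,152),(130,272)],12)
st("plate",80,[(333,345),(460,309),(494,437),(365,470)],45)
st("stray",210,[(42,66),(160,47),(187,163),(65,185)],12)
st("pan",210,[(312,381)],45)
st("balhouse",210,[(230,306),(392,310),(388,510),(225,507)],37)
st("mat",210,[(471,179),(647,162),(664,288),(487,305)],4)
S=np.load("cl.npz")
for k in "WS":
    A=S[k]
    for n,p,a,b,r in(("rt",(570,348),7,14,56),("st",(632,22),7,14,60),("house",(420,-100),33,41,100),("flaskfoot",(570,352),6,60,33),("wt",(643,29),40,60,25)): rep(n+k,blob(A,None,a,b,r,p))
E
```

```text
rtray [571.5 362.2] edge deg 0.0 lens [np.float64(0.0)] scene px800 [604. 315.]
rt ends [571.5 362.1] edge deg -91.1 lens [np.float64(89.9), np.float64(89.9)] scene px800 [604. 315.]
rt ends [571.7 362.2] edge deg -179.3 lens [np.float64(92.2), np.float64(92.2)] scene px800 [604. 315.]
plate [433.6 142.7] edge deg -75.4 lens [np.float64(93.9), np.float64(96.6), np.float64(96.8), np.float64(96.7)] scene px800 [485. 246.]
stray [640.1  25.4] edge deg -81.8 lens [np.float64(94.6), np.float64(92.9), np.float64(93.2), np.float64(95.5)] scene px800 [427. 350.]
pan [ 434.5 -117.5] edge deg 0.0 lens [np.float64(0.0)] scene px800 [352. 248.]
balhouse [ 414.7 -115.5] edge deg -92.6 lens [np.float64(147.3), np.float64(121.1), np.float64(146.8), np.float64(120.1)] scene px800 [353. 242.]
mat [ 541.9 -325.2] edge deg -85.6 lens [np.float64(98.4), np.float64(139.0), np.float64(98.7), np.float64(138.5)] scene px800 [243. 308.]
rtW 157 mean [566.1 350.7  10.1] rect [571.1 357.6] [73.9 89.8] 79.9 circ [572.9 366.1] 45.7
stW 168 mean [633.9  23.3  10.3] rect [642.4  28.6] [92.1 91.7] 9.9 circ [636.3  26.6] 59.0
houseW 1430 mean [ 402.1 -112.6   36.1] rect [ 414.9 -115.7] [120.5 147.2] 88.4 circ [ 414.9 -114.5] 92.4
flaskfootW 352 mean [567.2 350.3  29.5] rect [570.2 349.2] [56.7 59.4] 89.9 circ [570.1 351.8] 32.8
wtW 84 mean [637.4  30.6  55.3] rect [641.4  31. ] [36.5 36.2] 87.0 circ [641.4  30.9] 18.7
rtS 131 mean [584.5 346.9  10.7] rect [577.2 357.1] [81.6 84.1] 50.5 circ [577.1 360.6] 45.3
stS 186 mean [641.2  23.1  10.5] rect [644.9  25. ] [92.8 92.5] 10.2 circ [635.7  22.8] 57.6
houseS 720 mean [ 418.9 -114.7   36.8] rect [ 418.5 -118.7] [118.4 152.6] 87.1 circ [ 419.7 -115.6] 89.2
flaskfootS 292 mean [580.8 349.6  31.2] rect [573.3 346.5] [64.1 48.1] 34.0 circ [570.5 351.9] 32.7
wtS 83 mean [654.3  26.7  53.4] rect [650.6  27.8] [24.5 36.7] 5.2 circ [646.3  27.4] 18.7
```

```bash
python3 -m handwheel '[[[0,0,-24],[-0.338,-0.217,0.036],1],[[0,0,-24],[-0.338,-0.217,0.036],1],[[0,0,-24],[-0.338,-0.217,0.036],1],[[0,0,-24],[-0.338,-0.217,0.036],1],[[0,0,-24],[-0.338,-0.217,0.036],1],[[0,0,-24],[-0.338,-0.217,0.036],1],[[0,0,-24],[-0.338,-0.217,0.036],1],[[0,0,-24],[-0.338,-0.217,0.036],1],[[0,0,-24],[-0.338,-0.217,0.036],1],[[0,0,-24],[-0.338,-0.217,0.036],1],[[0,0,-24],[-0.338,-0.217,0.036],1],[[0,0,-24],[-0.338,-0.217,0.036],1]]'
```

```text
time: 1.5
tool_pos: [433.4, 144.9, 190.8]
tcp_rot: [3.141, -0.0, -3.14]
contact_force: [-0.2, 0.3, -0.4]
grip_width: 91.8
finger_force: 0.0
```

```bash
python3 -m handwheel '[[[0,0,0],[0,0,0.04],1],[[0,0,0],[0,0,0.08],1],[[0,0,0],[0,0,0.11],1],[[0,0,0],[0,0,0.13],1],[[0,0,0],[0,0,0.13],1],[[0,0,0],[0,0,0.13],0],[[0,0,0],[0,0,0.13],0],[[0,0,0],[0,0,0.13],0],[[0,0,0],[0,0,0.13],0],[[0,0,0],[0,0,0.13],0],[[0,0,0],[0,0,0.13],0],[[0,0,0],[0,0,0.13],0]]'
python3 -c "
from h import *
c=capture('scene'); cv2.imwrite('pics/s1.png',cv2.resize(c['image'][100:220,230:390,::-1],None,fx=4,fy=4))"
```

```text
time: 2.7
tool_pos: [434.3, 144.0, 61.1]
tcp_rot: [3.141, 0.001, 3.142]
contact_force: [-0.1, 0.1, 5.8]
grip_width: 52.3
finger_force: 30.0
```

View pics/s1.png

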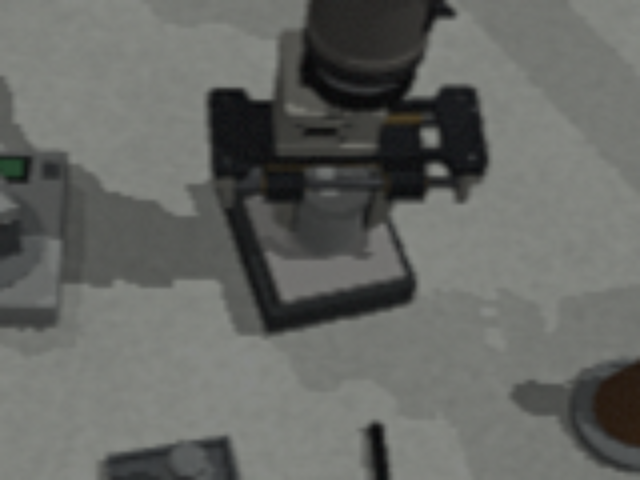

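The picture shows the jar held between the fingers, centred in the crop near (335,215), over the stirrer plate. Next I carry it to the mat.

```bash
python3 -m handwheel '[[[0,0,0],[0,0,-0.045],0],[[0,0,0],[0,0,-0.09],0],[[0,0,0],[-0.11,-0.47,-0.13],0],[[0,0,0],[-0.11,-0.47,-0.13],0],[[0,0,0],[-0.11,-0.47,-0.13],0],[[0,0,0],[-0.11,-0.47,-0.13],0],[[0,0,0],[-0.11,-0.47,-0.13],0],[[0,0,0],[-0.11,-0.47,-0.13],0],[[0,0,0],[-0.11,-0.47,-0.13],0],[[0,0,0],[-0.11,-0.47,-0.13],0],[[0,0,0],[-0.11,-0.47,-0.13],0],[[0,0,0],[-0.11,-0.47,-0.13],0]]'
python3 -m handwheel '[[[0,0,0],[0,0,0],0],[[0,0,0],[0,0,0],0],[[0,0,0],[0,0,0.04],0],[[0,0,0],[0,0,0.08],0],[[0,0,0],[0,0,0.12],0],[[0,0,0],[0,0,0.14],0],[[0,0,0],[0,0,0.15],0],[[0,0,0],[0,0,0.155],0],[[0,0,0],[0,0,0.16],0],[[0,0,0],[0,0,0.16],0]]'
```

```text
time: 3.95
tool_pos: [543.9, -329.4, 190.2]
tcp_rot: [-3.141, -0.0, 3.14]
contact_force: [1.4, -0.6, -0.0]
grip_width: 52.2
finger_force: 30.0
time: 4.95
tool_pos: [544.4, -326.0, 31.3]
tcp_rot: [-3.141, 0.001, -3.141]
contact_force: [-0.1, 0.7, -0.1]
grip_width: 52.8
finger_force: 30.0
```

```bash
python3 -m handwheel '[[[0,0,0],[0,0,0.004],0],[[0,0,0],[0,0,0.008],0],[[0,0,0],[0,0,0.01],0],[[0,0,0],[0,0,0.011],0],[[0,0,0],[0,0,0.011],0],[[0,0,0],[0,0,0.011],0]]'
python3 -m handwheel '[[[0,0,0],[0,0,0],1],[[0,0,0],[0,0,0],1],[[0,0,0],[0,0,0],1],[[0,0,0],[0,0,0],1],[[0,0,0],[0,0,0],1],[[0,0,0],[0,0,-0.03],1],[[0,0,0],[0,0,-0.08],1],[[0,0,0],[0,0,-0.13],1],[[0,0,0],[0,0,-0.17],1],[[0,0,0],[0,0,-0.17],1]]'
python3 -m handwheel '[[[0,0,0],[-0.026,0.692,0],1],[[0,0,0],[-0.026,0.692,0],1],[[0,0,0],[-0.026,0.692,0],1],[[0,0,0],[-0.026,0.692,0],1],[[0,0,0],[-0.026,0.692,0],1],[[0,0,0],[-0.026,0.692,0],1],[[0,0,0],[-0.026,0.692,0],1],[[0,0,0],[-0.026,0.692,0],1],[[0,0,0],[-0.026,0.692,0],1],[[0,0,0],[-0.026,0.692,0],1],[[0,0,0],[-0.026,0.692,0],1],[[0,0,0],[-0.026,0.692,0],1]]'
python3 -c "
from h import *
_,W=cloud('top'); rep('jar',blob(W,None,55,75,45,(544,-326)))"
```

```text
time: 5.55
tool_pos: [544.1, -326.0, 20.2]
tcp_rot: [-3.142, 0.0, -3.142]
contact_force: [-3.1, 1.4, 5.1]
grip_width: 52.4
finger_force: 30.0
time: 6.55
tool_pos: [546.6, -327.9, 196.9]
tcp_rot: [-3.134, 0.01, -3.141]
contact_force: [0.0, -0.1, -0.4]
grip_width: 92.3
finger_force: 0.0
time: 7.75
tool_pos: [566.0, 275.5, 189.0]
tcp_rot: [-3.141, -0.001, -3.141]
contact_force: [1.1, -0.1, 0.4]
grip_width: 92.0
finger_force: 0.0
jar 350 mean [ 542.4 -323.4   63.9] rect [ 542.4 -324.8] [52.2 51.4] 89.6 circ [ 542.8 -324.7] 27.5
```

```bash
python3 -m handwheel '[[[0,0,0],[-0.004,0.09,0],1],[[0,0,0],[-0.004,0.09,0],1],[[0,0,0],[-0.004,0.09,0],1],[[0,0,0],[-0.004,0.09,0],1],[[0,0,0],[-0.004,0.09,0],1]]'
```

```text
time: 8.3
tool_pos: [570.5, 362.5, 189.2]
tcp_rot: [-3.141, -0.001, 3.141]
contact_force: [-0.9, -0.6, 0.3]
grip_width: 91.8
finger_force: 0.0
```

```bash
python3 -m handwheel '[[[0,0,0],[0,0.0035,0.04],1],[[0,0,0],[0,0.0035,0.08],1],[[0,0,0],[0,0.0035,0.11],1],[[0,0,0],[0,0.0035,0.122],1],[[0,0,0],[0,0.0035,0.122],1],[[0,0,0],[0,0.0035,0.122],1],[[0,0,0],[0,0.0035,0.122],0],[[0,0,0],[0,0.0035,0.122],0],[[0,0,0],[0,0.0035,0.122],0],[[0,0,0],[0,0.0035,0.122],0],[[0,0,0],[0,0.0035,0.122],0],[[0,0,0],[0,0.0035,0.122],0]]'
python3 -m handwheel '[[[0,0,0],[0,0,0],0],[[0,0,0],[0,0,0],0],[[0,0,0],[0,0,0],0],[[0,0,0],[0,0,0],0]]'
```

```text
time: 9.5
tool_pos: [570.5, 367.1, 67.8]
tcp_rot: [3.142, 0.0, -3.141]
contact_force: [0.5, -0.2, 0.1]
grip_width: 48.2
finger_force: 0.0
time: 9.9
tool_pos: [570.4, 367.0, 67.5]
tcp_rot: [-3.141, -0.001, -3.141]
contact_force: [-0.6, -0.5, 0.5]
grip_width: 28.3
finger_force: 30.1
```

```bash
python3 -m handwheel '[[[0,0,0],[0,0,-0.02],0],[[0,0,0],[0,0,-0.05],0],[[0,0,0],[0,0,-0.09],0],[[0,0,0],[0.03,-0.05,-0.11],0],[[0,0,0],[0.055,-0.085,-0.11],0],[[0,0,0],[0.08,-0.125,-0.11],0],[[0,0,0],[0.105,-0.165,-0.11],0],[[0,0,0],[0.125,-0.205,-0.11],0],[[0,0,0],[0.1345,-0.2255,-0.11],0],[[0,0,0],[0.1345,-0.2255,-0.11],0],[[0,0,0],[0.1345,-0.2255,-0.11],0],[[0,0,0],[0.1345,-0.2255,-0.11],0]]'
python3 -m handwheel '[[[0,0,0],[0,0,0.02],0],[[0,0,0],[0,0,0.04],0],[[0,0,0],[0,0,0.055],0],[[0,0,0],[0,0,0.06],0],[[0,0,0],[0,0,0.06],0],[[0,0,0],[0,0,0.06],0]]'
```

```text
time: 11.1
tool_pos: [436.7, 142.2, 177.8]
tcp_rot: [3.141, 0.001, -3.141]
contact_force: [-0.4, 0.5, -1.1]
grip_width: 28.0
finger_force: 30.0
time: 11.7
tool_pos: [436.6, 142.0, 118.2]
tcp_rot: [3.141, 0.001, -3.141]
contact_force: [0.5, -0.8, -0.6]
grip_width: 27.9
finger_force: 30.0
```

```bash
python3 -m handwheel '[[[0,0,0],[0,0,0.004],0],[[0,0,0],[0,0,0.007],0],[[0,0,0],[0,0,0.009],0],[[0,0,0],[0,0,0.0105],0],[[0,0,0],[0,0,0.0105],0],[[0,0,0],[0,0,0.0105],0]]'
```

```text
time: 12.3
tool_pos: [436.1, 141.6, 107.5]
tcp_rot: [3.141, 0.0, -3.142]
contact_force: [-1.4, -1.8, 3.0]
grip_width: 28.2
finger_force: 30.0
```

```bash
python3 -m handwheel '[[[0,0,0],[0,0,0],1],[[0,0,0],[0,0,0],1],[[0,0,0],[0,0,0],1],[[0,0,0],[0,0,0],1],[[0,0,0],[0,0,0],1],[[0,0,0],[0,0,0],1],[[0,0,0],[0,0,-0.03],1],[[0,0,0],[0,0,-0.07],1],[[0,0,0],[0,0,-0.1],1],[[0,0,0],[0,0,-0.1],1]]'
python3 -m handwheel '[[[0,0,0],[-0.108,-0.468,0],1],[[0,0,0],[-0.108,-0.468,0],1],[[0,0,0],[-0.108,-0.468,0],1],[[0,0,0],[-0.108,-0.468,0],1],[[0,0,0],[-0.108,-0.468,0],1],[[0,0,0],[-0.108,-0.468,0],1],[[0,0,0],[-0.108,-0.468,0],1],[[0,0,0],[-0.108,-0.468,0],1],[[0,0,0],[-0.108,-0.468,0],1],[[0,0,0],[-0.108,-0.468,0],1],[[0,0,0],[-0.108,-0.468,0],1],[[0,0,0],[-0.108,-0.468,0],1]]'
python3 -c "
from h import *
_,W=cloud('top'); rep('fl',blob(W,None,148,165,45,(436,141)))"
```

```text
time: 13.3
tool_pos: [438.3, 141.9, 211.1]
tcp_rot: [3.14, 0.008, -3.141]
contact_force: [-0.3, -0.2, -0.9]
grip_width: 91.8
finger_force: 0.0
time: 14.5
tool_pos: [543.5, -326.3, 205.6]
tcp_rot: [3.14, -0.002, 3.141]
contact_force: [0.5, 0.9, 0.3]
grip_width: 91.8
finger_force: 0.0
fl 120 mean [434.2 142.  155.7] rect [433.8 142.5] [27.5 27.2] 70.8 circ [433.9 142.3] 14.5
```

```bash
python3 -m handwheel '[[[0,0,0],[0,0,0.045],1],[[0,0,0],[0,0,0.09],1],[[0,0,0],[0,0,0.13],1],[[0,0,0],[0,0,0.16],1],[[0,0,0],[0,0,0.18],1],[[0,0,0],[0,0,0.185],1],[[0,0,0],[0,0,0.185],0],[[0,0,0],[0,0,0.185],0],[[0,0,0],[0,0,0.185],0],[[0,0,0],[0,0,0.185],0],[[0,0,0],[0,0,0.185],0],[[0,0,0],[0,0,0.185],0]]'
python3 -m handwheel '[[[0,0,0],[0,0,0],0],[[0,0,0],[0,0,0],0],[[0,0,0],[0,0,0],0]]'
```

```text
time: 15.75
tool_pos: [544.3, -326.6, 22.8]
tcp_rot: [-3.141, 0.001, 3.142]
contact_force: [-0.5, -0.1, 2.2]
grip_width: 52.4
finger_force: 30.0
time: 16.05
tool_pos: [544.3, -326.6, 22.7]
tcp_rot: [-3.141, 0.001, -3.142]
contact_force: [-1.5, 0.8, 5.7]
grip_width: 52.8
finger_force: 30.0
```

```bash
python3 -m handwheel '[[[0,0,0],[0,0,-0.03],0],[[0,0,0],[0,0,-0.08],0],[[0,0,0],[0,0,-0.13],0],[[0,0,0],[0,0,-0.16],0],[[0,0,0],[-0.03,0.3,-0.16],0],[[0,0,0],[-0.03,0.3,-0.16],0],[[0,0,0],[-0.03,0.3,-0.16],0],[[0,0,0],[-0.03,0.3,-0.16],0],[[0,0,0],[-0.03,0.3,-0.16],0],[[0,0,0],[-0.03,0.3,-0.16],0],[[0,0,0],[-0.03,0.3,-0.16],0]]'
python3 -m handwheel '[[[0,0,0],[0,0.386,0],0],[[0,0,0],[0,0.386,0],0],[[0,0,0],[0,0.386,0],0],[[0,0,0],[0,0.386,0],0],[[0,0,0],[0,0.386,0],0],[[0,0,0],[0,0.386,0],0],[[0,0,0],[0,0.386,0],0],[[0,0,0],[0,0.386,0],0],[[0,0,0],[0,0.386,0],0],[[0,0,0],[0,0.386,0],0],[[0,0,0],[0,0.386,0],0]]'
python3 -m handwheel '[[[0,0,0],[0,0,0.03],0],[[0,0,0],[0,0,0.07],0],[[0,0,0],[0,0,0.11],0],[[0,0,0],[0,0,0.135],0],[[0,0,0],[0,0,0.145],0],[[0,0,0],[0,0,0.145],0],[[0,0,0],[0,0,0.145],0]]'
```

```text
time: 17.15
tool_pos: [573.9, -20.6, 181.9]
tcp_rot: [3.139, -0.001, -3.135]
contact_force: [-0.6, -0.6, -0.7]
grip_width: 52.5
finger_force: 30.0
time: 18.25
tool_pos: [574.4, 358.1, 181.8]
tcp_rot: [-3.141, -0.001, 3.14]
contact_force: [0.1, -0.5, -0.3]
grip_width: 52.3
finger_force: 30.0
time: 18.95
tool_pos: [575.3, 359.3, 39.0]
tcp_rot: [3.14, 0.002, 3.141]
contact_force: [0.1, -0.1, 0.2]
grip_width: 52.4
finger_force: 30.0
```

```bash
python3 -m handwheel '[[[0,0,0],[0.001,0.0015,0.005],0],[[0,0,0],[0.001,0.0015,0.01],0],[[0,0,0],[0.001,0.0015,0.013],0],[[0,0,0],[0.001,0.0015,0.015],0],[[0,0,0],[0.001,0.0015,0.0155],0],[[0,0,0],[0.001,0.0015,0.0155],0]]'
python3 -m handwheel '[[[0,0,0],[0,0,0],1],[[0,0,0],[0,0,0],1],[[0,0,0],[0,0,0],1],[[0,0,0],[0,0,0],1],[[0,0,0],[0,0,0],1],[[0,0,0],[0,0,-0.03],1],[[0,0,0],[0,0,-0.08],1],[[0,0,0],[0,0,-0.13],1],[[0,0,0],[0,0,-0.17],1],[[0,0,0],[0,0,-0.17],1],[[0,0,0],[0,0,-0.17],1]]'
python3 -m handwheel '[[[0,0,-25],[0.135,-0.481,0],1],[[0,0,-25],[0.135,-0.481,0],1],[[0,0,-25],[0.135,-0.481,0],1],[[0,0,-25],[0.135,-0.481,0],1],[[0,0,-25],[0.135,-0.481,0],1],[[0,0,-25],[0.135,-0.481,0],1],[[0,0,-25],[0.135,-0.481,0],1],[[0,0,-25],[0.135,-0.481,0],1],[[0,0,-25],[0.135,-0.481,0],1],[[0,0,-25],[0.135,-0.481,0],1],[[0,0,-25],[0.135,-0.481,0],1],[[0,0,-25],[0.135,-0.481,0],1]]'
python3 -c "
from h import *
_,W=cloud('top'); rep('jar',blob(W,None,55,75,45,(573,362)))
c=capture('scene'); cv2.imwrite('pics/s2.png',cv2.convertScaleAbs(cv2.resize(c['image'][:,:,::-1],(800,600)),alpha=1.5))"
```

```text
time: 19.55
tool_pos: [573.2, 361.2, 23.8]
tcp_rot: [3.141, 0.001, -3.141]
contact_force: [-4.9, -1.4, 10.8]
grip_width: 51.9
finger_force: 30.0
time: 20.65
tool_pos: [573.3, 361.2, 192.7]
tcp_rot: [3.141, 0.002, -3.142]
contact_force: [1.7, 0.8, -0.1]
grip_width: 91.5
finger_force: 0.0
time: 21.85
tool_pos: [437.0, -120.4, 190.3]
tcp_rot: [3.139, -0.002, -2.709]
contact_force: [-0.3, 1.1, 0.0]
grip_width: 91.7
finger_force: 0.0
jar 365 mean [569.7 360.5  64.9] rect [570.2 361.4] [52.2 52.9] 52.5 circ [570.5 361.5] 27.4
```

View pics/s2.png

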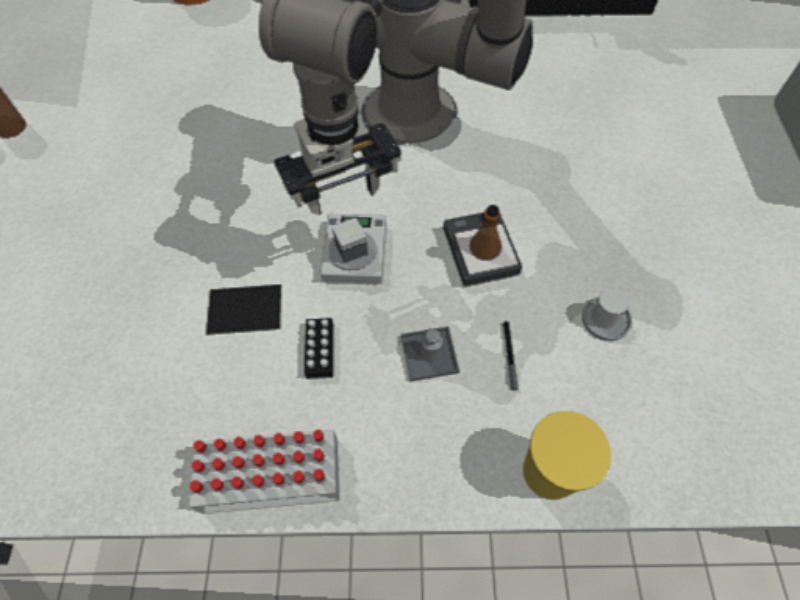

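The picture shows the flask on the stirrer plate near (487,245) and the jar in the round tray near (612,308). The box is still on the balance at (350,240), with the gripper over it and aligned to its sides.

```bash
python3 -m handwheel '[[[0,0,0],[0,0,0],1],[[0,0,0],[0,0,0.04],1],[[0,0,0],[0,0,0.08],1],[[0,0,0],[0,0,0.11],1],[[0,0,0],[0,0,0.13],1],[[0,0,0],[0,0,0.13],1],[[0,0,0],[0,0,0.13],0],[[0,0,0],[0,0,0.13],0],[[0,0,0],[0,0,0.13],0],[[0,0,0],[0,0,0.13],0],[[0,0,0],[0,0,0.13],0],[[0,0,0],[0,0,0.13],0]]'
python3 -m handwheel '[[[0,0,0],[0,0,0.13],0],[[0,0,0],[0,0,0],0]]' >/dev/null & sleep 0; kill %1 2>/dev/null; python3 -c "
from h import *
o=get_obs(); print(o['time'],o['tool_pos'],o['tcp_rot'],o['grip_width'],o['finger_force'])"
```

```text
time: 23.15
tool_pos: [438.2, -120.0, 62.0]
tcp_rot: [-3.141, 0.0, -2.705]
contact_force: [-0.1, -0.0, 2.8]
grip_width: 49.7
finger_force: 30.0
23.15 [ 438.17804103 -120.02713776   62.02539744] [-3.14127298e+00  4.49407141e-04 -2.70530552e+00] 49.692160463694364 30.00048279762268
```

I typed a stray second move line there and killed it before it ran. The clock stayed at 23.15 s, so nothing moved. The box is gripped and goes to the mat, with the tool turned back square.

```bash
pgrep -f handwheel; python3 -m handwheel '[[[0,0,0],[0,0,-0.02],0],[[0,0,0],[0,0,-0.05],0],[[0,0,0],[0,0,-0.09],0],[[0,0,5],[-0.002,-0.03,-0.11],0],[[0,0,12],[-0.004,-0.075,-0.11],0],[[0,0,18],[-0.006,-0.12,-0.11],0],[[0,0,25],[-0.008,-0.165,-0.11],0],[[0,0,25],[-0.009,-0.21,-0.11],0],[[0,0,25],[-0.009,-0.2315,-0.11],0],[[0,0,25],[-0.009,-0.2315,-0.11],0],[[0,0,25],[-0.009,-0.2315,-0.11],0],[[0,0,25],[-0.009,-0.2315,-0.11],0]]'
python3 -m handwheel '[[[0,0,0],[0,0,0.03],0],[[0,0,0],[0,0,0.07],0],[[0,0,0],[0,0,0.11],0],[[0,0,0],[0,0,0.13],0],[[0,0,0],[0,0,0.135],0],[[0,0,0],[0,0,0.135],0],[[0,0,0],[0,0,0.135],0]]'
```

```text
time: 24.35
tool_pos: [543.7, -324.9, 171.6]
tcp_rot: [3.141, -0.001, -3.141]
contact_force: [0.1, 0.3, -0.8]
grip_width: 49.9
finger_force: 30.0
time: 25.05
tool_pos: [545.0, -326.2, 38.6]
tcp_rot: [-3.14, 0.002, -3.141]
contact_force: [0.5, -0.5, -0.1]
grip_width: 49.7
finger_force: 30.0
```

```bash
python3 -m handwheel '[[[0,0,0],[0,0,0.006],0],[[0,0,0],[0,0,0.011],0],[[0,0,0],[0,0,0.015],0],[[0,0,0],[0,0,0.017],0],[[0,0,0],[0,0,0.0175],0],[[0,0,0],[0,0,0.0175],0]]'
python3 -m handwheel '[[[0,0,0],[0,0,0],1],[[0,0,0],[0,0,0],1],[[0,0,0],[0,0,0],1],[[0,0,0],[0,0,0],1],[[0,0,0],[0,0,0],1],[[0,0,0],[0,0,-0.03],1],[[0,0,0],[0,0,-0.08],1],[[0,0,0],[0,0,-0.13],1],[[0,0,0],[0,0,-0.15],1],[[0,0,0],[0,0,-0.15],1],[[0,0,0],[0,0,-0.15],1]]'
python3 -m handwheel '[[[0,0,0],[-0.0985,0.355,0],1],[[0,0,0],[-0.0985,0.355,0],1],[[0,0,0],[-0.0985,0.355,0],1],[[0,0,0],[-0.0985,0.355,0],1],[[0,0,0],[-0.0985,0.355,0],1],[[0,0,0],[-0.0985,0.355,0],1],[[0,0,0],[-0.0985,0.355,0],1],[[0,0,0],[-0.0985,0.355,0],1],[[0,0,0],[-0.0985,0.355,0],1],[[0,0,0],[-0.0985,0.355,0],1],[[0,0,0],[-0.0985,0.355,0],1]]'
python3 -c "
from h import *
_,W=cloud('top'); rep('box',blob(W,None,55,75,45,(542,-324)))"
```

```text
time: 25.65
tool_pos: [544.1, -326.0, 21.0]
tcp_rot: [-3.141, 0.0, -3.142]
contact_force: [-4.8, 2.4, 12.1]
grip_width: 49.7
finger_force: 30.0
time: 26.75
tool_pos: [543.8, -325.7, 168.7]
tcp_rot: [3.141, -0.0, -3.142]
contact_force: [-0.2, 0.7, -0.2]
grip_width: 91.3
finger_force: 0.0
time: 27.85
tool_pos: [642.0, 27.4, 168.4]
tcp_rot: [-3.141, -0.002, 3.14]
contact_force: [0.0, 0.1, 0.0]
grip_width: 91.8
finger_force: 0.0
box 387 mean [ 542.9 -323.5   62.3] rect [ 543.2 -324.2] [49.8 51.5] 1.6 circ [ 543.4 -324.2] 34.2
```

```bash
python3 -m handwheel '[[[0,0,0],[0,0,0.04],1],[[0,0,0],[0,0.001,0.08],1],[[0,0,0],[0,0.001,0.12],1],[[0,0,0],[0,0.001,0.14],1],[[0,0,0],[0,0.001,0.145],1],[[0,0,0],[0,0.001,0.145],1],[[0,0,0],[0,0.001,0.145],0],[[0,0,0],[0,0.001,0.145],0],[[0,0,0],[0,0.001,0.145],0],[[0,0,0],[0,0.001,0.145],0],[[0,0,0],[0,0.001,0.145],0],[[0,0,0],[0,0.001,0.145],0]]'
python3 -m handwheel '[[[0,0,0],[0,0,0],0],[[0,0,0],[0,0,0],0],[[0,0,0],[0,0,0],0],[[0,0,0],[0,0,0],0]]'
```

```text
time: 29.1
tool_pos: [642.6, 30.1, 24.4]
tcp_rot: [3.142, 0.0, -3.141]
contact_force: [-0.3, -0.6, 0.5]
grip_width: 48.5
finger_force: 0.0
time: 29.5
tool_pos: [642.5, 30.0, 24.2]
tcp_rot: [3.142, -0.0, -3.142]
contact_force: [-0.4, -1.1, 0.2]
grip_width: 37.6
finger_force: 30.0
```

```bash
python3 -m handwheel '[[[0,0,0],[0,0,-0.02],0],[[0,0,0],[0,0,-0.05],0],[[0,0,0],[0,0,-0.09],0],[[0,0,0],[0.02,-0.014,-0.11],0],[[0,0,0],[0.055,-0.04,-0.11],0],[[0,0,0],[0.095,-0.068,-0.11],0],[[0,0,0],[0.135,-0.097,-0.11],0],[[0,0,0],[0.17,-0.123,-0.11],0],[[0,0,0],[0.195,-0.141,-0.11],0],[[0,0,0],[0.206,-0.1485,-0.11],0],[[0,0,0],[0.206,-0.1485,-0.11],0],[[0,0,0],[0.206,-0.1485,-0.11],0]]'
python3 -m handwheel '[[[0,0,0],[0,0,0.02],0],[[0,0,0],[0,0,0.04],0],[[0,0,0],[0,0,0.055],0],[[0,0,0],[0,0,0.06],0],[[0,0,0],[0,0,0.06],0],[[0,0,0],[0,0,0.06],0]]'
```

```text
time: 30.7
tool_pos: [437.3, -118.3, 134.2]
tcp_rot: [3.141, 0.001, 3.141]
contact_force: [0.0, -0.3, -5.1]
grip_width: 37.0
finger_force: 30.0
time: 31.3
tool_pos: [437.4, -118.4, 74.7]
tcp_rot: [-3.141, 0.001, -3.141]
contact_force: [-0.0, -0.2, -4.4]
grip_width: 37.5
finger_force: 30.0
```

```bash
python3 -m handwheel '[[[0,0,0],[0,0,0.004],0],[[0,0,0],[0,0,0.007],0],[[0,0,0],[0,0,0.009],0],[[0,0,0],[0,0,0.0105],0],[[0,0,0],[0,0,0.0105],0],[[0,0,0],[0,0,0.0105],0]]'
```

```text
time: 31.9
tool_pos: [436.6, -118.5, 64.1]
tcp_rot: [-3.142, 0.0, -3.142]
contact_force: [-2.0, 0.6, 4.9]
grip_width: 37.4
finger_force: 30.0
```

```bash
python3 -m handwheel '[[[0,0,0],[0,0,0],1],[[0,0,0],[0,0,0],1],[[0,0,0],[0,0,0],1],[[0,0,0],[0,0,0],1],[[0,0,0],[0,0,0],1],[[0,0,0],[0,0,0],1],[[0,0,0],[0,0,-0.03],1],[[0,0,0],[0,0,-0.07],1],[[0,0,0],[0,0,-0.11],1],[[0,0,0],[0,0,-0.11],1]]'
python3 -m handwheel '[[[0,0,0],[-0.107,-0.2075,0],1],[[0,0,0],[-0.107,-0.2075,0],1],[[0,0,0],[-0.107,-0.2075,0],1],[[0,0,0],[-0.107,-0.2075,0],1],[[0,0,0],[-0.107,-0.2075,0],1],[[0,0,0],[-0.107,-0.2075,0],1],[[0,0,0],[-0.107,-0.2075,0],1],[[0,0,0],[-0.107,-0.2075,0],1]]'
python3 -c "
from h import *
_,W=cloud('top'); rep('w',blob(W,None,111,125,45,(435,-117)))"
```

```text
time: 32.9
tool_pos: [439.3, -119.6, 178.4]
tcp_rot: [-3.137, 0.009, -3.141]
contact_force: [-0.6, 0.5, -0.9]
grip_width: 91.7
finger_force: 0.0
time: 33.7
tool_pos: [543.0, -324.6, 173.1]
tcp_rot: [3.14, -0.001, -3.141]
contact_force: [-1.2, 0.1, -0.1]
grip_width: 91.9
finger_force: 0.0
w 100 mean [ 436.8 -117.1  118.7] rect [ 437.4 -117.3] [24.4 23.7] 88.8 circ [ 436.3 -117.7] 13.2
```

```bash
python3 -m handwheel '[[[0,0,0],[0,0,0.045],1],[[0,0,0],[0,0,0.09],1],[[0,0,0],[0,0,0.13],1],[[0,0,0],[0,0,0.148],1],[[0,0,0],[0,0,0.152],1],[[0,0,0],[0,0,0.152],1],[[0,0,0],[0,0,0.152],0],[[0,0,0],[0,0,0.152],0],[[0,0,0],[0,0,0.152],0],[[0,0,0],[0,0,0.152],0],[[0,0,0],[0,0,0.152],0],[[0,0,0],[0,0,0.152],0]]'
```

```text
time: 34.95
tool_pos: [543.6, -326.0, 21.8]
tcp_rot: [3.142, 0.0, 3.142]
contact_force: [1.2, -0.2, 0.5]
grip_width: 49.4
finger_force: 30.0
```

```bash
python3 -m handwheel '[[[0,0,0],[0,0,-0.02],0],[[0,0,0],[0,0,-0.06],0],[[0,0,0],[0,0,-0.1],0],[[0,0,0],[-0.01,0.035,-0.13],0],[[0,0,0],[-0.022,0.08,-0.13],0],[[0,0,0],[-0.035,0.125,-0.13],0],[[0,0,0],[-0.048,0.17,-0.13],0],[[0,0,0],[-0.061,0.215,-0.13],0],[[0,0,0],[-0.074,0.26,-0.13],0],[[0,0,0],[-0.086,0.305,-0.13],0],[[0,0,0],[-0.0995,0.352,-0.13],0],[[0,0,0],[-0.0995,0.352,-0.13],0]]'
python3 -m handwheel '[[[0,0,0],[0,0,0],0],[[0,0,0],[0,0,0],0],[[0,0,0],[0,0,0.03],0],[[0,0,0],[0,0,0.07],0],[[0,0,0],[0,0,0.1],0],[[0,0,0],[0,0,0.11],0],[[0,0,0],[0,0,0.115],0],[[0,0,0],[0,0,0.115],0]]'
```

```text
time: 36.15
tool_pos: [643.6, 32.4, 151.3]
tcp_rot: [3.139, 0.0, -3.135]
contact_force: [0.3, -0.6, -0.7]
grip_width: 49.9
finger_force: 30.0
time: 36.95
tool_pos: [643.6, 25.2, 37.5]
tcp_rot: [-3.142, 0.001, 3.141]
contact_force: [-0.2, 0.4, -1.4]
grip_width: 50.0
finger_force: 30.0
```

```bash
python3 -m handwheel '[[[0,0,0],[0,0.001,0.005],0],[[0,0,0],[0,0.001,0.01],0],[[0,0,0],[0,0.001,0.013],0],[[0,0,0],[0,0.001,0.0145],0],[[0,0,0],[0,0.001,0.0145],0],[[0,0,0],[0,0.001,0.0145],0]]'
python3 -m handwheel '[[[0,0,0],[0,0,0],1],[[0,0,0],[0,0,0],1],[[0,0,0],[0,0,0],1],[[0,0,0],[0,0,0],1],[[0,0,0],[0,0,0],1],[[0,0,0],[0,0,-0.03],1],[[0,0,0],[0,0,-0.08],1],[[0,0,0],[0,0,-0.13],1],[[0,0,0],[0,0,-0.17],1],[[0,0,0],[0,0,-0.17],1],[[0,0,0],[0,0,-0.17],1]]'
python3 -m handwheel '[[[0,0,0],[0.09,-0.31,0],1],[[0,0,0],[0.09,-0.31,0],1],[[0,0,0],[0.09,-0.31,0],1],[[0,0,0],[0.09,-0.31,0],1],[[0,0,0],[0.09,-0.31,0],1],[[0,0,0],[0.09,-0.31,0],1],[[0,0,0],[0.09,-0.31,0],1],[[0,0,0],[0.09,-0.31,0],1],[[0,0,0],[0.09,-0.31,0],1]]'
python3 -c "
from h import *
c,W=cloud('top'); rep('box',blob(W,None,55,75,50,(642,27)));rep('w',blob(W,None,111,125,45,(435,-117)));rep('fl',blob(W,None,148,165,45,(436,141)));rep('jar',blob(W,None,55,75,45,(573,362)));rep('block',blob(W,None,22,45,80,(632,-172)))
cv2.imwrite('pics/t3.png',cv2.convertScaleAbs(cv2.resize(c['image'][:,:,::-1],(800,600)),alpha=1.5))"
```

```text
time: 37.55
tool_pos: [643.2, 27.1, 22.8]
tcp_rot: [3.142, 0.001, -3.141]
contact_force: [-1.5, 0.1, 4.1]
grip_width: 49.7
finger_force: 30.0
time: 38.65
tool_pos: [643.3, 27.0, 193.2]
tcp_rot: [-3.141, 0.002, -3.141]
contact_force: [-0.6, -0.2, -0.2]
grip_width: 91.6
finger_force: 0.0
time: 39.55
tool_pos: [552.3, -282.6, 190.3]
tcp_rot: [3.139, -0.003, 3.14]
contact_force: [0.4, -0.2, -1.2]
grip_width: 91.5
finger_force: 0.0
box 376 mean [641.4  28.5  63.2] rect [641.5  28.4] [46.6 49.9] 88.9 circ [641.8  28.4] 33.8
w 100 mean [ 436.8 -117.1  118.8] rect [ 437.5 -117.4] [24.7 23.8] 88.9 circ [ 436.5 -117.4] 13.2
fl 123 mean [433.9 142.  155.9] rect [433.2 142.9] [27.4 27.7] 0.2 circ [433.9 142.7] 14.6
jar 367 mean [569.5 360.3  65. ] rect [570.2 361.2] [51.8 51.8] 77.5 circ [570.1 361.2] 27.2
block 749 mean [ 631.7 -172.3   28.6] rect [ 633.1 -172.8] [109.9  50.9] 2.1 circ [ 632.7 -171.7] 58.7
```

View pics/t3.png

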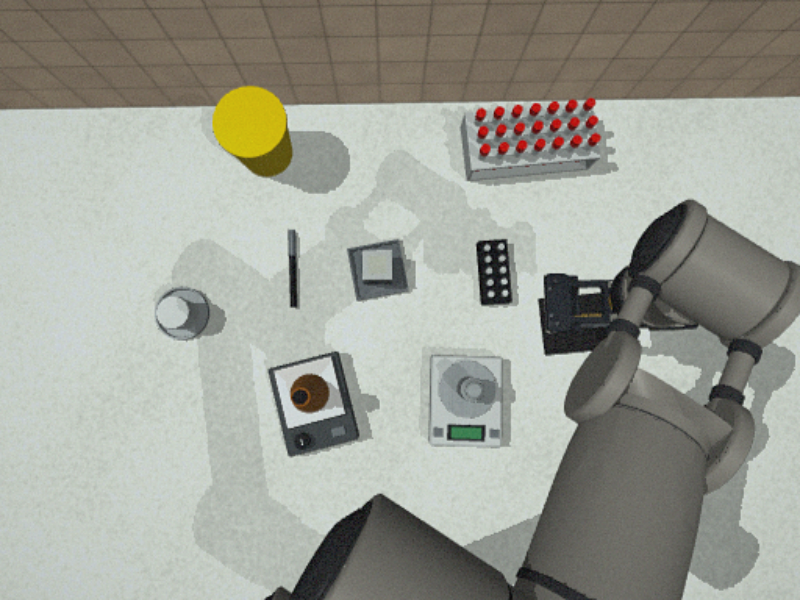

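The picture shows all four things upright and centred within about 3 mm: weight on the pan (472,388), flask on the plate (308,393), jar in the round tray (180,313), box in the square tray (377,266). The tube block (494,272) has not moved, and the arm is clear over the mat.

```bash
python3 -c "
from plant import close_job; print(close_job())"
```

```text
the job is handed in; nothing more can be done
None
```

The job is handed in: by the last camera measurement all four things stood upright on their own stations, within about 3 mm of centre, with the tube block not moved and about 40 s used; no verdict was returned.

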